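Charge the gate box with sintered billets

TASK

Move every steel billet from the clear-covered case into the empty cell of the gate box: swing the case's latch lever free and open its cover back past upright, and pull the box's stiff slide gate out until the empty cell is fully uncovered with the gate's rear edge over the partition at the brass index marks, never so far that the second cell beside it begins to open. Only with both the cover and the gate open like that, set the billets flat on the cell's floor, side by side and not stacked; when all are in, push the gate fully home and shut the cover (the latch may stay free). Leave the other things on the bench where they are.

Things in the scene. Friction and masses are not known exactly. Their poses are not given: they have to be found in the camera images.
- box: The grey gate box, a dark liner on the floor of its empty cell,, fixed to the bench, 182 x 182 mm and 50 mm high to the top of its gate, guide rails 54 mm high. Origin: centre of its underside; z up, y the way the gate slides open. Along its y axis: end wall from -91 to -83, empty cell from -83 to +17, partition from +17 to +33 (brass index marks on both rails at +25), second cell from +33 to +83, end wall to +91. The rails run on to y = +205 mm to carry the open gate.
- cell (a point): Centre of the floor of the empty cell, 8 mm above the bench, axes as the box's. The cell is 166 mm along x, 100 mm along y and 37 mm deep below the gate plate.
- gate (a joint): Travel of the slide gate in m: 0 fully home (both cells covered), grows as it slides along the box's +y; end stop at 0.165. A 5 mm steel plate, 176 x 176 mm, its top 50 mm above the bench. Its rear edge is over the partition from 0.105 to 0.121, and at the index marks at 0.113. It is stiff: about 9 N of sliding friction plus a little damping; it stays where it is left. It may start a few mm open.
- gate_grip (a point): Point to grip on the gate's upright black tab: the tab is 12 mm thick along the box's y, 50 mm wide along its x, and stands from 50 to 90 mm above the bench; this point is on its mid-plane, 78 mm above the bench (12 mm below the tab's top). Axes as the box's.
- case: The billet case, fixed to the bench: grey tray 140 mm along x, 160 mm along y, rim 10 mm high, floor 4 mm thick, under a clear cover 38 mm high in all. Origin: centre of its underside; z up; the cover is hinged along the +x rim.
- lid (a joint): Angle of the clear cover in rad: 0 shut, grows as its -x edge swings up and over towards +x; 1.57 upright, end stop at 2.2 (leaning back). Its hinge is stiff (0.35 N m), so it stays where it is left. The latch blocks it while over it. Cover 140 x 160 mm with 23 mm skirts on its other three sides, which rise with it, so only the tray's low rim is left when it is open.
- lid_tab (a point): Centre of the free part of the black tab on the middle of the cover's -x edge: the tab stands out 36 mm from the edge, is 14 mm wide along the case's y and 10 mm thick; shut, this point is 31 mm above the bench. It turns with the cover and points up when the cover is upright.
- lid_hinge (a point): Middle of the cover's hinge line, which runs along the case's y, 14 mm above the bench. With the cover shut the tab point lies 160 mm from it towards the case's -x and 17 mm higher.
- latch (a joint): Angle of the latch lever in rad: 0 (or slightly more) lies over the cover, pointing along the case's +y; grows as it swings anticlockwise seen from above, its free end moving first to the case's -x; at 1.57 it points to -x and is free of the cover (free from 1.2). End stop at 1.8. Stays where it is left (0.12 N m).
- latch_knob (a point): Middle of the upright black knob at the lever's free end: 16 mm diameter, from 46 to 76 mm above the bench; this point is 63 mm above the bench and 56 mm from the pivot.
- latch_pivot (a point): The latch's upright pivot axis, on a post at the case's -y side.
- billet1: A plain steel billet, a disc 34 mm in diameter and 24 mm high, about 0.16 kg, standing flat in the case under the clear cover. Origin: its centre; z: its axis. Two to four billets are there; an absent one reads None. All are alike.
- billet2: A plain steel billet, a disc 34 mm in diameter and 24 mm high, about 0.16 kg, standing flat in the case under the clear cover. Origin: its centre; z: its axis. Two to four billets are there; an absent one reads None. All are alike.
- billet3: A plain steel billet, a disc 34 mm in diameter and 24 mm high, about 0.16 kg, standing flat in the case under the clear cover. Origin: its centre; z: its axis. Two to four billets are there; an absent one reads None. All are alike.
- billet4: A plain steel billet, a disc 34 mm in diameter and 24 mm high, about 0.16 kg, standing flat in the case under the clear cover. Origin: its centre; z: its axis. Two to four billets are there; an absent one reads None. All are alike.
- die: Bystander: black graphite ring, 70 mm across, 45 mm high, at the back.
- punch: Bystander: black graphite cylinder, 28 mm across, 40 mm high, behind the gate box. Origin: underside.
- spacer: Bystander: black graphite disc, 42 mm across, 10 mm high, on the bench beside the case, on its +y side. Not a billet.
- spatula: Bystander: spatula lying near the robot.
- brush: Bystander: brush lying near the robot.

How it is judged:
On the way, in this order (a step that is already met when the one before it is completed fails the run):
1. the latch lever is swung free of the cover (value of joint latch above 1.15 rad), for 0.2 s.
2. the cover is open past upright (1.5 rad) and the gate is open to the index marks: empty cell uncovered, second cell covered (value of joint lid above 1.5 rad and value of joint gate between 0.102 and 0.124 m), for 0.3 s.
3. every billet rests flat on the floor of the empty cell, the gate still at the marks (x of billet1 in the frame of cell between -0.071 and 0.071 m and y of billet1 in the frame of cell between -0.038 and 0.038 m and z of billet1 in the frame of cell between 0.007 and 0.018 m and angle between the z axis of each of billet1, billet2, billet3, billet4 and the z axis of cell, either way round below 0.2 rad and linear speed of each of billet1, billet2, billet3, billet4 below 0.02 m/s and x of billet2 in the frame of cell between -0.071 and 0.071 m and y of billet2 in the frame of cell between -0.038 and 0.038 m and z of billet2 in the frame of cell between 0.007 and 0.018 m and x of billet3 in the frame of cell between -0.071 and 0.071 m and y of billet3 in the frame of cell between -0.038 and 0.038 m and z of billet3 in the frame of cell between 0.007 and 0.018 m and x of billet4 in the frame of cell between -0.071 and 0.071 m and y of billet4 in the frame of cell between -0.038 and 0.038 m and z of billet4 in the frame of cell between 0.007 and 0.018 m and value of joint gate between 0.102 and 0.124 m), for 0.3 s.
4. the gate is pushed fully home (value of joint gate below 0.005 m), for 0.3 s.
At the end, for the whole second after the job is handed in: Every billet present rests flat (within 0.2 rad, not stacked) on the floor of the empty cell, at rest; the gate is home to within 5 mm; the cover is shut to within 0.06 rad (x of billet1 in the frame of cell between -0.071 and 0.071 m and y of billet1 in the frame of cell between -0.038 and 0.038 m and z of billet1 in the frame of cell between 0.007 and 0.018 m and angle between the z axis of each of billet1, billet2, billet3, billet4 and the z axis of cell, either way round below 0.2 rad and linear speed of each of billet1, billet2, billet3, billet4 below 0.02 m/s and x of billet2 in the frame of cell between -0.071 and 0.071 m and y of billet2 in the frame of cell between -0.038 and 0.038 m and z of billet2 in the frame of cell between 0.007 and 0.018 m and x of billet3 in the frame of cell between -0.071 and 0.071 m and y of billet3 in the frame of cell between -0.038 and 0.038 m and z of billet3 in the frame of cell between 0.007 and 0.018 m and x of billet4 in the frame of cell between -0.071 and 0.071 m and y of billet4 in the frame of cell between -0.038 and 0.038 m and z of billet4 in the frame of cell between 0.007 and 0.018 m and value of joint gate below 0.005 m and value of joint lid below 0.06 rad); the robot touches nothing.
It fails at once if the gate is pulled so far that the second cell opens (travel over 0.128 m) (value of joint gate above 0.128 m).
It fails at once if a bystander is moved more than 40 mm (distance of any of die, punch, spacer, spatula, brush from where it was at the start of the episode above 0.04 m).
Of billet1, billet2, billet3, billet4 only 2 to 4 are there at a start; the rules pass over those that are not, and their reading is None.
At some moment in a run one of billet1, billet2, billet3, billet4 may be knocked a few centimetres aside while the robot is not near it.
Once in a run the grip may slacken for a moment while it holds something.
It also fails if it takes over 210 s, if anything falls off the work surface, if the arm or the gripper's body presses on something with over 40 N, if the wrist force passes 120 N, or if a joint passes its speed limit or range.

ROBOT

A 7-joint arm with a two-finger parallel gripper is mounted at the origin on the work surface. World frame = base frame: x ahead of the robot, y to its left, z up, the work surface at z = 0. Lengths are in m, angles in rad, forces in N, time in s.
With the tool pointing down it reaches from about 0.35 to 0.9 m from the base axis. Payload 19.9 kg.
Tool frame: the origin (TCP) lies midway between the tips of the shut fingers; the grasp point (between the pads) lies 19 mm behind it (ctrl.grip_depth is the z of the grasp point in the tool frame, in m); z points along the fingers, y is the line along which they close (so a half turn about z gives the same grasp; the last joint's range is limited). The gripper opens to 94 mm and grips with 3 to 60 N. Pads are 16 mm wide; open, the fingers measure 119 mm over their backs; the gripper's body (75 mm by 177 mm) begins 78 mm behind the grasp point.
Start: joints at [-1.204, 0.417, -0.01, 1.614, 0.005, 1.111, -0.053], TCP at [0.248, 0.573, 0.205] pointing down, gripper open.
Joint ranges: [-2.81, 2.81], [-0.39, 2.02], [-1.27, 1.25], [0.06, 2.57], [-1.19, 4.33], [0.19, 2], [-2.82, 2.82]. Speed limits (rad/s): [1.89, 1.89, 2.39, 2.39, 3.01, 3.01, 3.01].

INTERFACE

Orientations are given as a rotation vector (axis times angle).
In Python, from bench import ctrl gives the robot as it stands.
- The arm moves only by the tool step_arm, never from a script. Its arguments are lists of equal length, an entry for each row: "jaw": the opening in per cent of the stroke, from 0 (shut) to 100 (fully open); "dp": the shift along the tool's x, y, z in m, a list of three; "twist": the turn about the tool's z in rad. A call has 1 to 8 rows; each row shifts and turns the commanded pose from where the row before left it, along the tool's axes as they then stand; what a row does not reach is not made up. A row lasts 1/8 s, in which the tool goes at most 62.5 mm and 10.7 degrees, less where a joint would pass 70% of its speed; a pose out of reach is approached as far as the arm can. A call with a gripper value outside its range is refused whole. The fingers move at their own pace and stop on an object; "grip_force" is the grip in N (left out, the last holds). Time passes only in rows, so rows that do not move let the fingers close. It gives the time, the measured TCP pose, the force, the opening and the grip force at its end, in the units of the state.
- ctrl.state(): the state, without advancing time (a new reading comes with each control period).
- ctrl.read_camera(name): name is "side" or "top" or "wrist"; returns a dict with "pixels" (384x512x3 uint8, red, green, blue), "fx", "fy", "cx", "cy" (pixels), "dist" ([k1, k2, p1, p2, k3] as OpenCV has them; the pictures are not rectified), "extrinsics" (4x4, takes a point from camera to world coordinates). Camera axes: x right, y down, z forward; pixel columns grow to the right and rows downward; lengths in m; the calibration is good to about 2 mm. A picture is of the moment at which its call begins. There is no depth.
- ctrl.finish_job(): hands the job in; it is judged then, once.
The state is a dict: "clock": time; "q": joint angles; "qvel": joint speeds; "joint_efforts": joint torques, N m; "tcp_pos": TCP position; "ee_rot": TCP orientation; "force": force on the tool from outside, world axes, zero at the start; "wrist_torque": the same for the moment, N m; "gripper_width": opening from 0.0 (shut) to 1.0 (fully open); "grip_force": force on a finger pad.
Only numpy, scipy, OpenCV 4.12 (cv2) and the standard library are available. Lean on these libraries where they do the work, as an engineer would, in place of code of your own. Each camera call takes 0.05 s, during which the arm holds its last target. There are 200 camera calls.

## Working session

There is one attempt and no reset: what is moved stays moved. The work goes in short steps, Python scripts to look and compute and a tool call to move; the robot and the scene stay as the last step left them, time stands still between calls to the robot, and variables do not carry over. Pictures are saved under pics/ and viewed, at most 14 in all, crops included, and the job is handed in when it is done.

Besides the shell and the picture viewer there is one more tool, called after ">>>" by a JSON object that holds its "method" and its "body", one argument or row to a line. step_arm: Moves the arm, as the interface text tells. Its arguments: {"type":"object","properties":{"jaw":{"type":"array"},"dp":{"type":"array"},"twist":{"type":"array"},"grip_force":{"type":"number"}},"required":["jaw","dp","twist"]}

```bash
mkdir -p pics; ls; cat > h.py <<'E'
import numpy as np, cv2
from scipy.spatial.transform import Rotation as R
from bench import ctrl
def cam(n, save=None):
    c=ctrl.read_camera(n)
    if save: cv2.imwrite('pics/'+save+'.png',c['pixels'][:,:,::-1])
    return c
def K(c): return np.array([[c['fx'],0,c['cx']],[0,c['fy'],c['cy']],[0,0,1.]])
def ray(c,uv):
    p=cv2.undistortPoints(np.array([[uv]],float),K(c),np.array(c['dist'],float))[0,0]
    E=np.array(c['extrinsics']); d=E[:3,:3]@np.r_[p,1]; return E[:3,3],d/np.linalg.norm(d)
def atz(c,uv,z):
    o,d=ray(c,uv); return o+d*(z-o[2])/d[2]
def tri(obs):
    A=np.zeros((3,3));b=np.zeros(3)
    for c,uv in obs:
        o,d=ray(c,uv);P=np.eye(3)-np.outer(d,d);A+=P;b+=P@o
    x=np.linalg.solve(A,b)
    return x,[np.linalg.norm((np.eye(3)-np.outer(d,d))@(x-o)) for o,d in (ray(c,uv) for c,uv in obs)]
def proj(c,P):
    E=np.linalg.inv(np.array(c['extrinsics']))
    r,_=cv2.projectPoints(np.array(P,float).reshape(-1,3),cv2.Rodrigues(E[:3,:3])[0],E[:3,3],K(c),np.array(c['dist'],float));return r[:,0]
def tool(target=None):
    s=ctrl.state();r=R.from_rotvec(s['ee_rot']);p=np.array(s['tcp_pos'])
    return p,r
E
cat > a.py <<'E'
from h import *
import pickle
d={}
for n in ['top','side','wrist']:
    d[n]=cam(n); 
    print(n,d[n]['fx'],np.array(d[n]['extrinsics']).round(3).tolist())
    cv2.imwrite(f'pics/{n}0.png',cv2.resize(d[n]['pixels'][:,:,::-1],(800,600),interpolation=cv2.INTER_CUBIC))
pickle.dump(d,open('d0.pkl','wb'))
s=ctrl.state();print(s, ctrl.grip_depth); print(R.from_rotvec(s['ee_rot']).as_matrix().round(3))
E
python3 a.py
```

```text
pics
top 489.9150961095028 [[0.004, -0.995, 0.098, 0.381], [-1.0, -0.003, 0.007, -0.007], [-0.007, -0.098, -0.995, 1.352], [0.0, 0.0, 0.0, 1.0]]
side 499.71738016375974 [[0.864, -0.278, 0.42, 0.086], [-0.504, -0.481, 0.718, -0.776], [0.002, -0.832, -0.555, 0.668], [0.0, 0.0, 0.0, 1.0]]
wrist 296.4025943125214 [[0.398, 0.884, 0.247, 0.177], [0.918, -0.383, -0.107, 0.604], [0.0, 0.269, -0.963, 0.384], [0.0, 0.0, 0.0, 1.0]]
{'clock': 0.15, 'q': array([-1.20352143,  0.41781616, -0.01032305,  1.61397751,  0.00469008,
        1.11070872, -0.05297765]), 'qvel': array([ 1.13204249e-03, -7.58819611e-05,  1.20122050e-03, -6.76204041e-04,
       -4.77505402e-04,  1.69574951e-03,  3.78631864e-04]), 'joint_efforts': array([ 5.13522864e-04, -8.51530266e+01,  6.38925824e-01, -4.26130664e+01,
       -4.87816357e-02,  1.70809339e-02,  8.88114278e-05]), 'tcp_pos': array([0.24831669, 0.5732661 , 0.20500636]), 'ee_rot': array([-6.37548905e-01, -3.07609628e+00,  1.37797480e-03]), 'force': array([0.03217763, 0.26517708, 0.06744644]), 'wrist_torque': array([-0.02664096, -0.03315427, -0.02673966]), 'grip_force': 0.0, 'gripper_width': 0.9967726373612079} -0.0188
[[-0.918  0.397 -0.   ]
 [ 0.397  0.918 -0.001]
 [-0.    -0.001 -1.   ]]
```

View pics/top0.png

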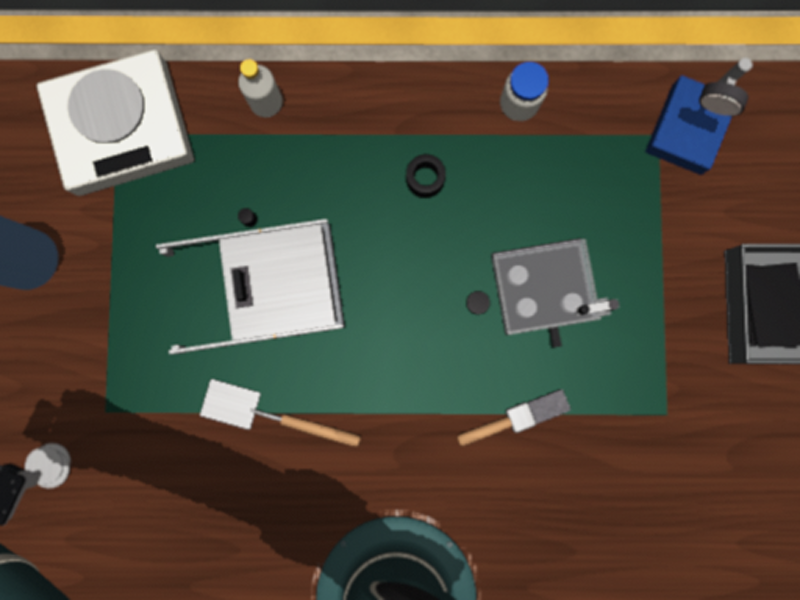

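View pics/side0.png

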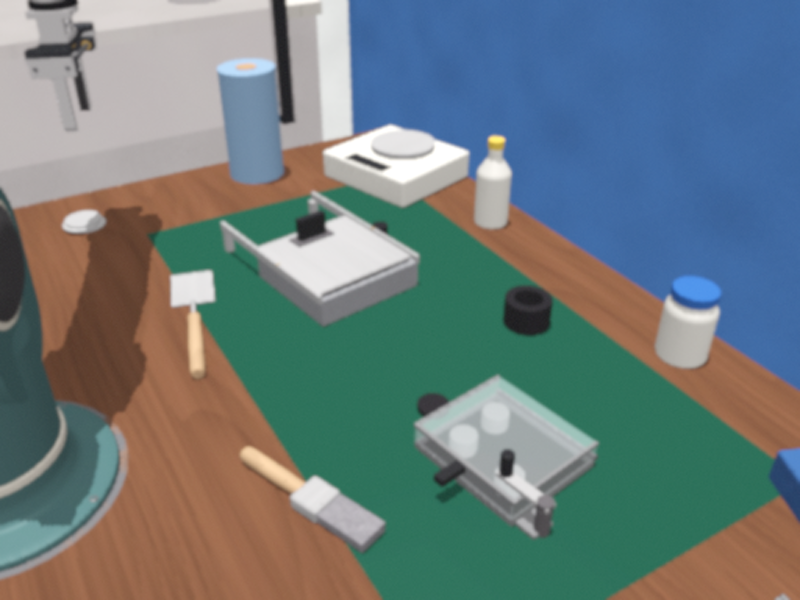

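The top view shows the box at left (tab at 241,287), the case at right with three billets (518,274), (527,307) and (572,302), the knob at (583,309) and the pivot at (613,305). The side view shows the gate tab at (311,226), the knob at (507,463) and the lid tab at (450,473).

```bash
cat > b.py <<'E'
from h import *
import pickle
from scipy.optimize import least_squares
d=pickle.load(open('d0.pkl','rb'));s=1.5625
T,S=d['top'],d['side']
def f(t,sd): return tri([(T,np.array(t)/s),(S,np.array(sd)/s)])
print('tabtop gate',f((241,287),(311,226)))
print('knob top',f((583,310),(507,456)))
print('lidtab',f((555,338),(450,473)))
print('pivot',f((613,304),(543,500)))
for n,t in dict(b1=(518,274),b2=(527,307),b3=(572,302)).items(): print(n,atz(T,np.array(t)/s,.028))
print('boxcorners',[atz(T,np.array(t)/s,.054).round(4).tolist() for t in [(327,221),(342,327),(157,247),(172,350)]])
print('casecorners',[atz(T,np.array(t)/s,.038).round(4).tolist() for t in [(494,254),(585,240),(604,320),(509,333)]])
for n,t in dict(spacer=(478,302),die=(426,175),punch=(247,217)).items(): print(n,atz(T,np.array(t)/s,.02))
E
python3 b.py
```

```text
tabtop gate (array([0.52485204, 0.2637634 , 0.0704708 ]), [np.float64(0.0029040694514558016), np.float64(0.0029040694514558965)])
knob top (array([ 0.48807428, -0.31199214,  0.06770757]), [np.float64(0.003249369323437545), np.float64(0.0032493693234375443)])
lidtab (array([ 0.4428592 , -0.27184333,  0.02964194]), [np.float64(0.003427932536330161), np.float64(0.003427932536330076)])
pivot (array([ 0.49845463, -0.36719464,  0.04620047]), [np.float64(0.0011813982631625963), np.float64(0.0011813982631625674)])
b1 [ 0.55095982 -0.20814866  0.028     ]
b2 [ 0.49339719 -0.22302627  0.028     ]
b3 [ 0.50232946 -0.30090269  0.028     ]
boxcorners [[0.6386, 0.123, 0.054], [0.4562, 0.0952, 0.054], [0.5926, 0.414, 0.054], [0.4163, 0.3826, 0.054]]
casecorners [[0.5845, -0.1656, 0.038], [0.6093, -0.3231, 0.038], [0.4706, -0.3528, 0.038], [0.4477, -0.19, 0.038]]
spacer [ 0.50256616 -0.13910511  0.02      ]
die [ 0.72856328 -0.04840518  0.02      ]
punch [0.65217196 0.26784847 0.02      ]
```

```bash
python3 - <<'E'
import cv2
a=cv2.imread('pics/top0.png')[210:380,140:650]
s=__import__('pickle').load(open('d0.pkl','rb'))['side']['pixels'][:,:,::-1]
c=cv2.resize(s[235:350,255:395],(800,600),interpolation=cv2.INTER_CUBIC)
cv2.imwrite('pics/sc.png',c)
E
```

```text
(no output)
```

View pics/sc.png

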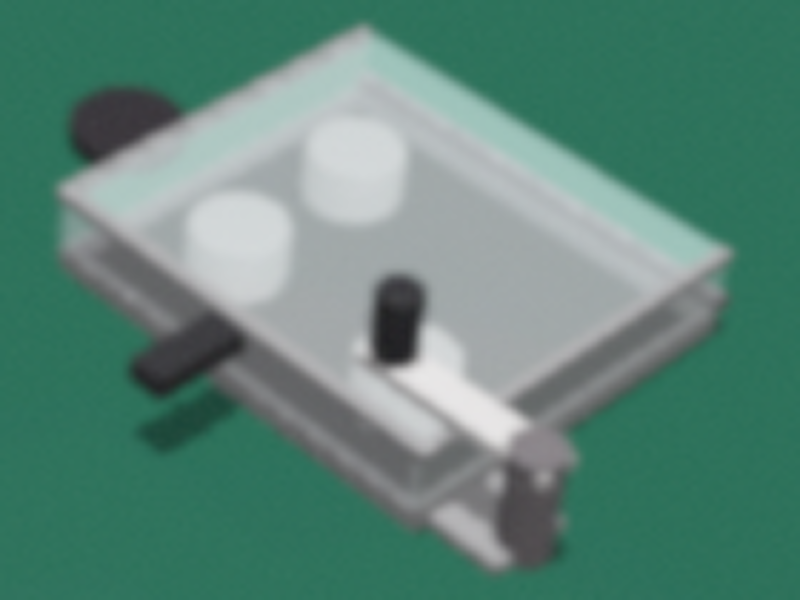

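The crop confirms three billets, with the latch lying over the cover. From the corners, both fixtures are yawed about 0.15 rad. I'll move to a hover over the case.

>>> {"method": "step_arm", "body": {
  "jaw": [100, 100, 100, 100, 100, 100, 100, 100],
  "dp": [
    [0, 0, 0],
    [0, 0, 0],
    [0, 0, 0],
    [-0.007, -0.056, 0],
    [-0.007, -0.056, 0],
    [-0.007, -0.056, 0],
    [-0.007, -0.056, 0],
    [-0.007, -0.056, 0]
  ],
  "twist": [-0.185, -0.185, -0.187, 0, 0, 0, 0, 0]
}}

```text
clock: 1.15
tcp_pos: [0.3246, 0.2998, 0.2054]
ee_rot: [-0.232, 3.133, 0.0]
force: [1.6, -0.0, 0.3]
gripper_width: 1.001
grip_force: 0.0
```

>>> {"method": "step_arm", "body": {
  "jaw": [100, 100, 100, 100, 100, 100, 100, 100],
  "dp": [
    [-0.007, -0.056, 0],
    [-0.007, -0.056, 0],
    [-0.007, -0.056, 0],
    [-0.007, -0.056, 0],
    [-0.007, -0.056, 0],
    [-0.007, -0.056, 0],
    [-0.007, -0.056, 0],
    [-0.007, -0.056, 0]
  ],
  "twist": [0, 0, 0, 0, 0, 0, 0, 0]
}}

```text
clock: 2.15
tcp_pos: [0.4462, -0.1348, 0.2056]
ee_rot: [-0.233, 3.132, -0.0]
force: [1.7, 1.0, 0.0]
gripper_width: 0.999
grip_force: 0.0
```

>>> {"method": "step_arm", "body": {
  "jaw": [100, 100, 100, 50, 50, 50],
  "dp": [
    [-0.007, -0.056, 0],
    [-0.007, -0.056, 0],
    [-0.007, -0.056, 0],
    [0, 0, 0],
    [0, 0, 0],
    [0, 0, 0]
  ],
  "twist": [0, 0, 0, 0, 0, 0]
}}

```text
clock: 2.9
tcp_pos: [0.4916, -0.2949, 0.2056]
ee_rot: [-0.235, 3.133, 0.001]
force: [-1.0, -0.6, 0.9]
gripper_width: 0.719
grip_force: 0.0
```

```bash
cat > w.py <<'E'
import sys,pickle
from h import *
n=sys.argv[1]; cn=sys.argv[2] if len(sys.argv)>2 else 'wrist'
c=cam(cn); pickle.dump(c,open(n+'.pkl','wb'))
cv2.imwrite(f'pics/{n}.png',cv2.resize(c['pixels'][:,:,::-1],(800,600),interpolation=cv2.INTER_CUBIC))
s=ctrl.state();r=R.from_rotvec(s['ee_rot']).as_matrix();print(s['clock'],s['tcp_pos'],'yaw y',np.arctan2(r[1,1],r[0,1]),s['q'].round(2),s['gripper_width'],s['force'].round(1))
E
python3 w.py w1
```

```text
2.95 [ 0.49170273 -0.29492535  0.20570389] yaw y 1.7205404351416502 [ 0.03  0.37  0.58  1.76 -0.23  1.08  2.41] 0.6737192463697389 [ 0.3  0.1 -0.1]
```

View pics/w1.png

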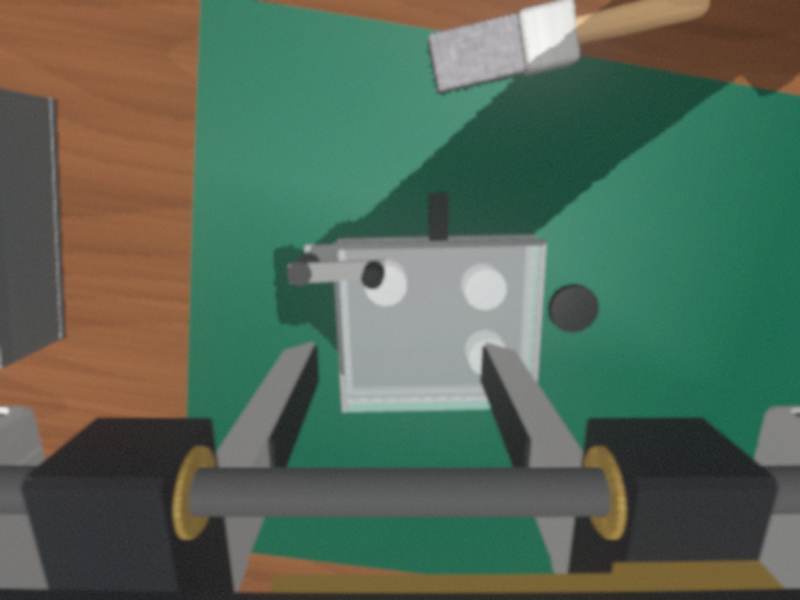

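The wrist view shows the case aligned with the tool axes, with the knob top at (373,270), the pivot at (299,273), the lid tab at (438,216), and billets at (385,284), (485,287) and (487,352).

```bash
cat > b2.py <<'E'
from h import *
import pickle
s=1.5625
T=pickle.load(open('d0.pkl','rb'))['top'];S=pickle.load(open('d0.pkl','rb'))['side'];W=pickle.load(open('w1.pkl','rb'))
for n,(z,w,t,sd) in dict(knob=(.076,(373,270),(583,309),(504,453)),lidtab=(.036,(438,216),(555,337),(450,471)),pivot=(.05,(299,273),(613,304),(543,494))).items():
    print(n,'wrist@z',atz(W,np.array(w)/s,z).round(4),'top@z',atz(T,np.array(t)/s,z).round(4),'tri',tri([(W,np.array(w)/s),(T,np.array(t)/s),(S,np.array(sd)/s)]))
for a,b in [((485,287),(527,307)),((487,351),(518,274)),((385,284),(572,302))]: print(atz(W,np.array(a)/s,.028).round(4),atz(T,np.array(b)/s,.028).round(4),tri([(W,np.array(a)/s),(T,np.array(b)/s)])[0])
print([atz(W,np.array(t)/s,.037).round(4).tolist() for t in [(338,240),(545,237),(540,408),(342,411)]])
E
python3 b2.py
```

```text
knob wrist@z [ 0.4831 -0.3147  0.076 ] top@z [ 0.4863 -0.3083  0.076 ] tri (array([ 0.48604612, -0.31207297,  0.07213948]), [np.float64(0.003426038614823307), np.float64(0.002845554794006731), np.float64(0.0017562260295257244)])
lidtab wrist@z [ 0.4439 -0.2733  0.036 ] top@z [ 0.4413 -0.2689  0.036 ] tri (array([ 0.44400663, -0.27180236,  0.0317857 ]), [np.float64(0.0010950155705771883), np.float64(0.0032194297744216056), np.float64(0.0024778979774718636)])
pivot wrist@z [ 0.4992 -0.3692  0.05  ] top@z [ 0.4971 -0.3655  0.05  ] tri (array([ 0.49784189, -0.36653107,  0.05474049]), [np.float64(0.001717010763260438), np.float64(0.0025289337473745717), np.float64(0.0012013717410989308)])
[ 0.494 -0.226  0.028] [ 0.4934 -0.223   0.028 ] [ 0.49467038 -0.22432219  0.02174083]
[ 0.5473 -0.2135  0.028 ] [ 0.551  -0.2081  0.028 ] [ 0.55249183 -0.21007096  0.01463547]
[ 0.5035 -0.3049  0.028 ] [ 0.5023 -0.3009  0.028 ] [ 0.50450944 -0.30398654  0.01833448]
[[0.4727, -0.3448, 0.037], [0.4472, -0.1909, 0.037], [0.5877, -0.1616, 0.037], [0.615, -0.3252, 0.037]]
```

>>> {"method": "step_arm", "body": {
  "jaw": [50, 50, 50, 50, 15, 15, 15, 15],
  "dp": [
    [0.009, -0.017, 0],
    [0, 0, 0.06],
    [0, 0, 0.06],
    [0, 0, 0.034],
    [0, 0, 0],
    [0, 0, 0],
    [0, 0, 0],
    [0, 0, 0]
  ],
  "twist": [0, 0, 0, 0, 0, 0, 0, 0],
  "grip_force": 10
}}

```text
clock: 3.95
tcp_pos: [0.486, -0.3148, 0.0528]
ee_rot: [-0.233, 3.131, -0.002]
force: [0.5, -0.9, 6.2]
gripper_width: 0.17
grip_force: 10.0
```

>>> {"method": "step_arm", "body": {
  "jaw": [0, 0, 0],
  "dp": [
    [0, 0, 0],
    [0, 0, 0],
    [0, 0, 0]
  ],
  "twist": [0, 0, 0]
}}

```text
clock: 4.32
tcp_pos: [0.486, -0.3148, 0.0527]
ee_rot: [-0.232, 3.131, -0.002]
force: [0.0, 0.3, 10.1]
gripper_width: 0.167
grip_force: 10.0
```

>>> {"method": "step_arm", "body": {
  "jaw": [0, 0, 0, 0, 0],
  "dp": [
    [0, 0, -0.003],
    [0.0106, -0.001, 0],
    [0.0102, -0.003, 0],
    [0.0093, -0.0048, 0],
    [0, 0, 0]
  ],
  "twist": [0, 0, 0, 0, 0]
}}

```text
clock: 4.95
tcp_pos: [0.4566, -0.3281, 0.055]
ee_rot: [-0.231, 3.132, -0.001]
force: [0.2, -4.0, -1.3]
gripper_width: 0.17
grip_force: 10.0
```

>>> {"method": "step_arm", "body": {
  "jaw": [0, 0, 0, 0, 0, 0, 0],
  "dp": [
    [0.0083, -0.0064, 0],
    [0.0068, -0.0077, 0],
    [0.0053, -0.009, 0],
    [0.0036, -0.0097, 0],
    [0.0017, -0.0104, 0],
    [0, 0, 0],
    [0, 0, 0]
  ],
  "twist": [0, 0, 0, 0, 0, 0, 0]
}}

```text
clock: 5.82
tcp_pos: [0.4354, -0.3745, 0.0541]
ee_rot: [0.23, -3.13, -0.001]
force: [-8.6, -2.6, 0.7]
gripper_width: 0.163
grip_force: 10.1
```

```bash
python3 w.py w2
```

```text
5.875 [ 0.43544196 -0.37441744  0.05412836] yaw y 1.7178283490706971 [ 0.27  0.57  0.51  1.87 -0.37  0.8   2.69] 0.1649914526435114 [-8.4 -2.4  0.8]
```

View pics/w2.png

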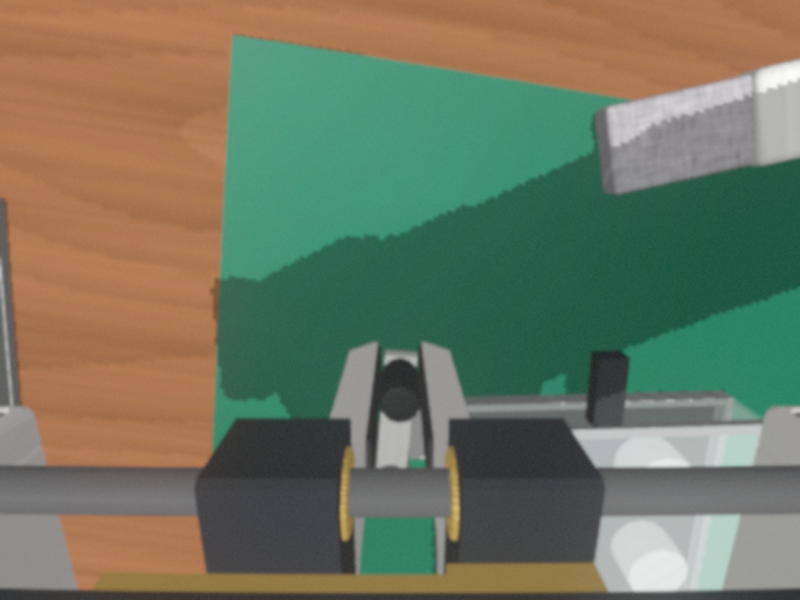

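The lever now points to the case's -x (knob at 400,390), free of the cover. Next I'll release it and grip the lid tab.

>>> {"method": "step_arm", "body": {
  "jaw": [35, 35, 35, 35, 35, 35, 35],
  "dp": [
    [0, 0, 0],
    [0, 0, 0],
    [0, 0, -0.05],
    [0, 0, -0.02],
    [-0.008, 0.05, 0],
    [-0.009, 0.051, 0],
    [0, 0, 0]
  ],
  "twist": [0, 0, 0, 0, 0, 0, 0]
}}

```text
clock: 6.75
tcp_pos: [0.4402, -0.2677, 0.1244]
ee_rot: [-0.241, 3.132, 0.003]
force: [-0.0, -1.0, 0.9]
gripper_width: 0.353
grip_force: 0.0
```

```bash
python3 w.py w3
```

```text
6.8 [ 0.44006335 -0.26995764  0.12462872] yaw y 1.7220194108009943 [ 0.03  0.37  0.56  1.97 -0.25  0.87  2.45] 0.34969128833513957 [ 0.1 -1.7  0.3]
```

View pics/w3.png

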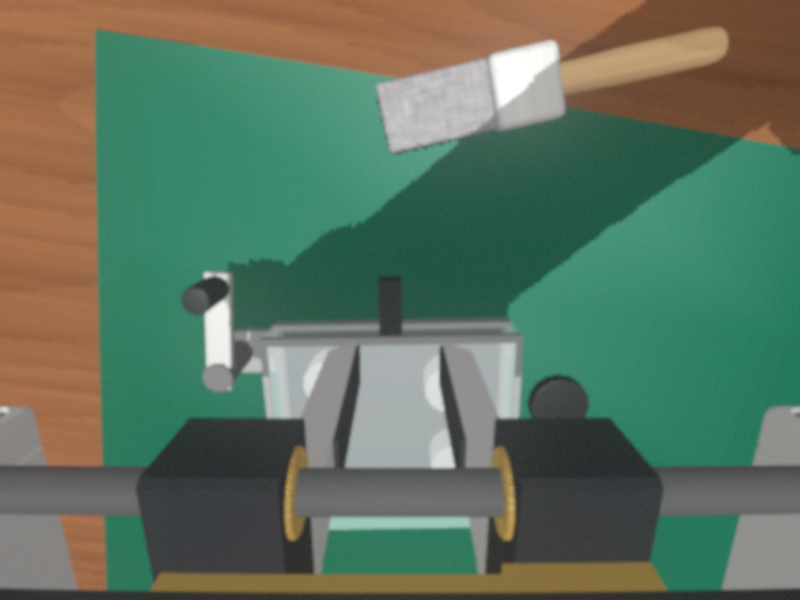

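The lever is clearly free. The lid tab spans rows 278–335 at column 390.

```bash
python3 - <<'E'
from h import *
import pickle
W=pickle.load(open('w3.pkl','rb'));s=1.5625
p,r=tool()
for uv in [(390,278),(390,307),(390,333)]:
    x=atz(W,np.array(uv)/s,.036); print(x.round(4),r.inv().apply(x-p).round(4))
print(p)
E
```

```text
[ 0.4259 -0.2759  0.036 ] [ 0.015  -0.0038  0.0886]
[ 0.4436 -0.2732  0.036 ] [-0.003  -0.0038  0.0886]
[ 0.46   -0.2708  0.036 ] [-0.0196 -0.0039  0.0886]
[ 0.44006335 -0.26995764  0.12462872]
```

>>> {"method": "step_arm", "body": {
  "jaw": [35, 35, 35, 0, 0, 0, 0],
  "dp": [
    [0.004, -0.004, 0.03],
    [0, 0, 0.05],
    [0, 0, 0.032],
    [0, 0, 0],
    [0, 0, 0],
    [0, 0, 0],
    [0, 0, 0]
  ],
  "twist": [0, 0, 0, 0, 0, 0, 0],
  "grip_force": 15
}}

```text
clock: 7.68
tcp_pos: [0.4355, -0.2742, 0.0133]
ee_rot: [0.234, -3.132, -0.005]
force: [-5.7, 12.8, -2.6]
gripper_width: 0.148
grip_force: 15.0
```

>>> {"method": "step_arm", "body": {
  "jaw": [0, 0, 0, 0],
  "dp": [
    [-0.0022, 0, -0.0123],
    [-0.0022, 0, -0.0123],
    [-0.004, 0, -0.012],
    [-0.004, 0, -0.012]
  ],
  "twist": [0, 0, 0, 0]
}}

```text
clock: 8.18
tcp_pos: [0.4484, -0.2723, 0.0624]
ee_rot: [0.235, -3.132, -0.005]
force: [-0.6, 2.7, -2.2]
gripper_width: 0.165
grip_force: 1.4
```

>>> {"method": "step_arm", "body": {
  "jaw": [0, 0],
  "dp": [
    [0, 0, 0],
    [0, 0, 0]
  ],
  "twist": [0, 0]
}}

```text
clock: 8.43
tcp_pos: [0.4483, -0.2721, 0.0615]
ee_rot: [0.234, -3.133, -0.006]
force: [-1.9, 22.8, -0.3]
gripper_width: 0.15
grip_force: 15.0
```

>>> {"method": "step_arm", "body": {
  "jaw": [0, 0, 0, 0],
  "dp": [
    [0, 0.002, 0],
    [-0.0058, 0, -0.0112],
    [-0.0058, 0, -0.0112],
    [-0.0074, 0, -0.0102]
  ],
  "twist": [0, 0, 0, 0]
}}

```text
clock: 8.93
tcp_pos: [0.4662, -0.2688, 0.0943]
ee_rot: [0.232, -3.131, -0.003]
force: [-5.7, 7.9, -1.6]
gripper_width: 0.145
grip_force: 15.0
```

```bash
python3 w.py s1 side
```

```text
8.975 [ 0.46719993 -0.26862937  0.09537861] yaw y 1.7195296663958228 [ 0.03  0.45  0.54  1.94 -0.31  0.84  2.46] 0.1482829476035923 [-10.5  10.4   9.2]
```

View pics/s1.png

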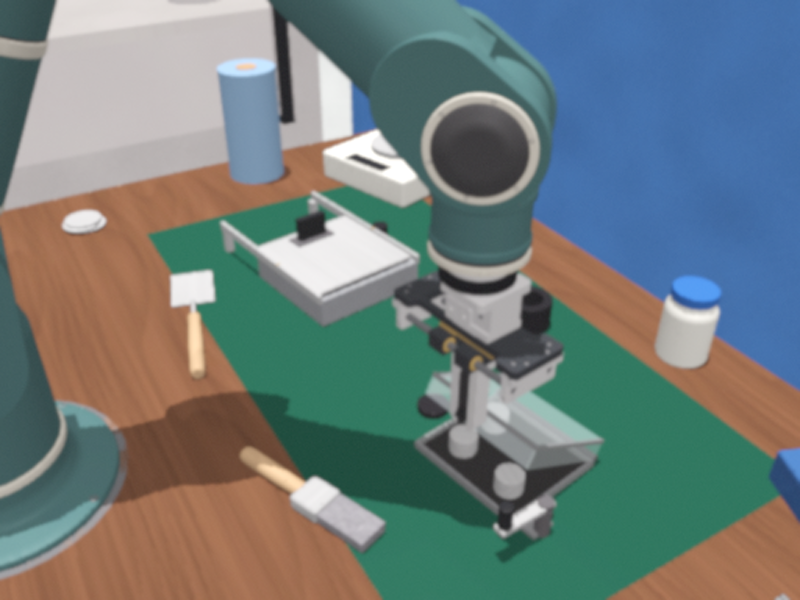

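The side view shows the cover lifting with the tab and the billets standing still. I'll continue the arc.

>>> {"method": "step_arm", "body": {
  "jaw": [0, 0, 0, 0, 0],
  "dp": [
    [-0.0074, 0, -0.0102],
    [-0.009, 0, -0.009],
    [-0.0086, 0, -0.009],
    [-0.01, 0, -0.0076],
    [-0.01, 0, -0.0075]
  ],
  "twist": [0, 0, 0, 0, 0]
}}

```text
clock: 9.6
tcp_pos: [0.5109, -0.2611, 0.1373]
ee_rot: [0.233, -3.131, -0.005]
force: [-2.8, 12.7, -5.9]
gripper_width: 0.146
grip_force: 15.0
```

>>> {"method": "step_arm", "body": {
  "jaw": [0, 0, 0, 0, 0],
  "dp": [
    [-0.011, 0, -0.006],
    [-0.011, 0, -0.006],
    [-0.012, 0, -0.0042],
    [-0.012, 0, -0.0042],
    [0, 0, 0]
  ],
  "twist": [0, 0, 0, 0, 0]
}}

```text
clock: 10.22
tcp_pos: [0.5576, -0.2533, 0.1579]
ee_rot: [0.236, -3.132, -0.005]
force: [-2.0, 16.7, 2.4]
gripper_width: 0.149
grip_force: 15.0
```

>>> {"method": "step_arm", "body": {
  "jaw": [0, 0, 0, 0, 0, 0],
  "dp": [
    [-0.0124, 0, -0.0025],
    [-0.0123, 0, -0.0024],
    [-0.0126, 0, -0.0009],
    [-0.0126, 0, -0.0003],
    [-0.0125, 0, 0.001],
    [-0.0125, 0, 0.0016]
  ],
  "twist": [0, 0, 0, 0, 0, 0]
}}

```text
clock: 10.98
tcp_pos: [0.6315, -0.2409, 0.1614]
ee_rot: [0.236, -3.131, -0.009]
force: [-6.9, 23.1, 3.4]
gripper_width: 0.146
grip_force: 15.0
```

>>> {"method": "step_arm", "body": {
  "jaw": [0, 0, 0, 0, 0],
  "dp": [
    [-0.0122, 0, 0.0028],
    [-0.0122, 0, 0.0035],
    [-0.0116, 0, 0.0045],
    [-0.0116, 0, 0.0054],
    [0, 0, 0]
  ],
  "twist": [0, 0, 0, 0, 0]
}}

```text
clock: 11.6
tcp_pos: [0.6808, -0.2332, 0.1459]
ee_rot: [-0.238, 3.13, 0.007]
force: [1.8, 22.5, 8.6]
gripper_width: 0.12
grip_force: 20.4
```

>>> {"method": "step_arm", "body": {
  "jaw": [35, 35, 35, 35, 35, 35, 35, 35],
  "dp": [
    [0, 0, 0],
    [0, 0, 0],
    [0, 0, -0.03],
    [0, 0, -0.05],
    [0.03, 0.04, 0],
    [0.02, 0.05, 0],
    [0, 0.06, 0],
    [0, 0.06, 0]
  ],
  "twist": [0, 0, 0, 0, 0, 0, 0, 0]
}}

```text
clock: 12.6
tcp_pos: [0.5971, -0.0369, 0.2256]
ee_rot: [-0.23, 3.132, -0.001]
force: [1.6, 0.7, 0.4]
gripper_width: 0.352
grip_force: 0.0
```

>>> {"method": "step_arm", "body": {
  "jaw": [35, 35, 35, 35, 35],
  "dp": [
    [0.01, 0.06, 0],
    [0.01, 0.06, 0],
    [0.01, 0.06, 0],
    [0.01, 0.06, 0],
    [0.01, 0.04, 0]
  ],
  "twist": [0, 0, 0, 0, 0]
}}

```text
clock: 13.22
tcp_pos: [0.5061, 0.2339, 0.2253]
ee_rot: [-0.234, 3.132, -0.0]
force: [0.4, -0.3, -0.5]
gripper_width: 0.35
grip_force: 0.0
```

```bash
python3 w.py w4; python3 w.py s2 side; python3 -c "
import cv2,numpy as np
a=cv2.imread('pics/w4.png');b=cv2.imread('pics/s2.png')
cv2.imwrite('pics/m1.png',np.hstack([cv2.resize(a,(400,300)),cv2.resize(b,(400,300))]))
b2=cv2.imread('pics/s2.png')[340:560,380:640]
cv2.imwrite('pics/m1.png',np.hstack([cv2.resize(a,(440,330)),cv2.resize(b2,(360,330))]))"
```

```text
13.275 [0.50402134 0.23854068 0.22504093] yaw y 1.7245527061001948 [-0.84  0.29  0.42  1.77 -0.14  1.1   1.35] 0.35223585122263346 [-2.2  6.6 -0.4]
13.325 [0.50523261 0.23574668 0.22500281] yaw y 1.7240960904624658 [-0.84  0.29  0.43  1.77 -0.14  1.1   1.35] 0.35100547388771225 [-0.5 -0.5  0.1]
```

View pics/m1.png

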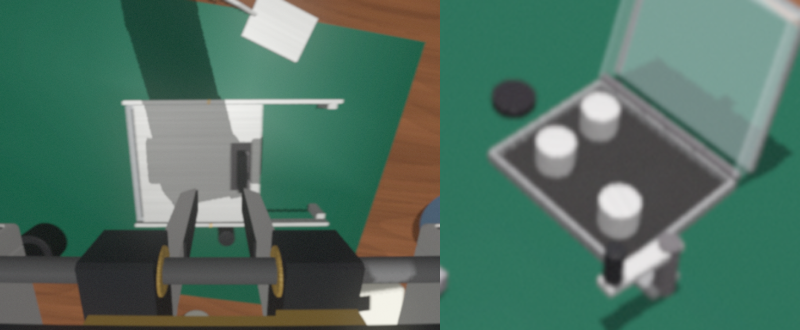

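The wrist half shows the gate tab near (241,168), box aligned; the side half shows the cover leaning well back and all three billets upright in the tray.

```bash
python3 - <<'E'
import cv2,pickle,numpy as np
W=pickle.load(open('w4.pkl','rb'))['pixels'][:,:,::-1];S=pickle.load(open('d0.pkl','rb'))['side']['pixels'][:,:,::-1]
T=pickle.load(open('d0.pkl','rb'))['top']['pixels'][:,:,::-1]
a=cv2.resize(W[105:275,135:405],(800,504),interpolation=cv2.INTER_CUBIC)
cv2.imwrite('pics/g.png',a)
E
```

```text
(no output)
```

View pics/g.png

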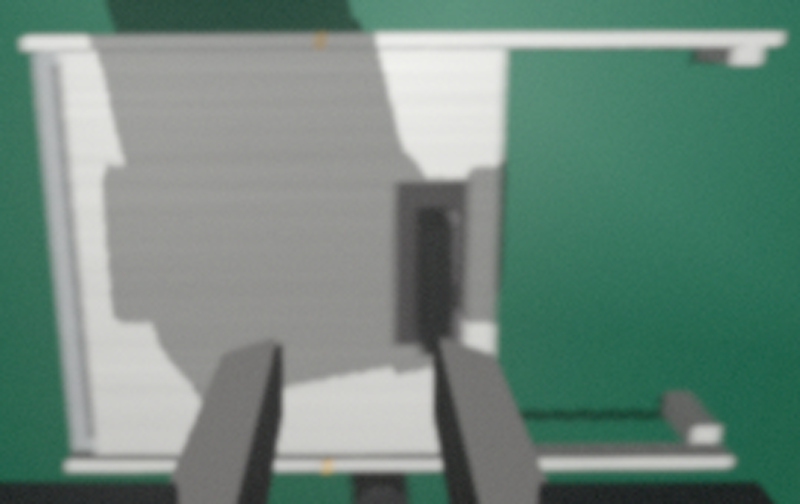

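The enlarged view shows the tab top centred near crop (433,278) on its dark flange. The brass marks are at crop (320,38) and (328,466).

```bash
python3 - <<'E'
from h import *
import pickle
W=pickle.load(open('w4.pkl','rb'));T=pickle.load(open('d0.pkl','rb'))
s=800/270
f=lambda u,v:(135+u/s,105+v/s)
p,r=tool(); print(p)
for n,uv,z in [('tab',(433,278),.09),('flange',(431,264),.051),('m1',(320,38),.054),('m2',(328,466),.054),('gate front',(506,50),.05),('gate front2',(497,355),.05),('wall',(62,50),.05),('rear rail corner a',(22,43),.054),('b',(68,466),.054)]:
    x=atz(W,f(*uv),z); print(n,x.round(4),r.inv().apply(x-p).round(4))
print(tri([(W,f(433,278)),(T['top'],np.array((240,288))/1.5625),(T['side'],np.array((312,220))/1.5625)]))
E
```

```text
[0.50523261 0.23574668 0.22500281]
tab [0.521  0.2644 0.09  ] [-0.02    0.0258  0.135 ]
flange [0.5265 0.2678 0.051 ] [-0.0259  0.0283  0.174 ]
m1 [0.4421 0.2092 0.054 ] [ 0.0665 -0.0167  0.171 ]
m2 [0.6247 0.2381 0.054 ] [-0.1184 -0.016   0.171 ]
gate front [0.4358 0.2821 0.05  ] [0.0615 0.0564 0.175 ]
gate front2 [0.563  0.3032 0.05  ] [-0.0674  0.0578  0.175 ]
wall [0.4617 0.1089 0.05  ] [ 0.0624 -0.1188  0.1749]
rear rail corner a [0.4609 0.0946 0.054 ] [ 0.0653 -0.1329  0.1709]
b [0.6422 0.1235 0.054 ] [-0.1182 -0.1319  0.1709]
(array([0.52422093, 0.26392566, 0.08091035]), [np.float64(0.0017534371137930913), np.float64(0.004885942548652281), np.float64(0.005811203506562507)])
```

>>> {"method": "step_arm", "body": {
  "jaw": [45, 45, 45, 45, 45, 0, 0, 0],
  "dp": [
    [-0.025, 0.027, 0],
    [0, 0, 0.05],
    [0, 0, 0.05],
    [0, 0, 0.04],
    [0, 0, 0.023],
    [0, 0, 0],
    [0, 0, 0],
    [0, 0, 0]
  ],
  "twist": [0, 0, 0, 0, 0, 0, 0, 0],
  "grip_force": 40
}}

```text
clock: 14.32
tcp_pos: [0.5283, 0.2631, 0.0631]
ee_rot: [-0.233, 3.131, 0.003]
force: [1.1, 9.3, 0.6]
gripper_width: 0.17
grip_force: 4.4
```

>>> {"method": "step_arm", "body": {
  "jaw": [0, 0, 0],
  "dp": [
    [0, 0, 0],
    [0, 0, 0],
    [0, 0, 0]
  ],
  "twist": [0, 0, 0]
}}

```text
clock: 14.7
tcp_pos: [0.5282, 0.2639, 0.0631]
ee_rot: [-0.234, 3.131, 0.003]
force: [0.8, 5.9, 1.0]
gripper_width: 0.126
grip_force: 40.0
```

>>> {"method": "step_arm", "body": {
  "jaw": [0, 0, 0, 0, 0, 0],
  "dp": [
    [0, 0.01, 0],
    [0, 0.018, 0],
    [0, 0.018, 0],
    [0, 0.018, 0],
    [0, 0.018, 0],
    [0, 0.012, 0]
  ],
  "twist": [0, 0, 0, 0, 0, 0]
}}

```text
clock: 15.45
tcp_pos: [0.514, 0.3547, 0.0631]
ee_rot: [-0.232, 3.133, -0.002]
force: [-4.5, -11.0, 12.7]
gripper_width: 0.124
grip_force: 40.0
```

>>> {"method": "step_arm", "body": {
  "jaw": [0, 0],
  "dp": [
    [0, 0.005, 0],
    [0, 0, 0]
  ],
  "twist": [0, 0]
}}

```text
clock: 15.7
tcp_pos: [0.5132, 0.3603, 0.0631]
ee_rot: [-0.233, 3.132, 0.0]
force: [-4.1, -3.2, 10.9]
gripper_width: 0.127
grip_force: 40.0
```

```bash
python3 w.py w5; python3 w.py t2 top;  python3 -c "
import cv2,numpy as np
a=cv2.imread('pics/w5.png');b=cv2.imread('pics/t2.png')[190:380,120:360]
cv2.imwrite('pics/m2.png',np.hstack([cv2.resize(a,(380,330)),cv2.resize(b,(416,330))]))"
```

```text
15.75 [0.51320762 0.36026957 0.06309977] yaw y 1.7191276161654232 [-0.92  0.6   0.35  1.73 -0.26  0.85  1.26] 0.123868779588187 [-4.2 -2.8  9.7]
15.8 [0.51321882 0.36023552 0.063097  ] yaw y 1.7190811208491108 [-0.92  0.6   0.35  1.73 -0.26  0.85  1.26] 0.12366055645401906 [-4.7 -3.6  9.5]
```

View pics/m2.png

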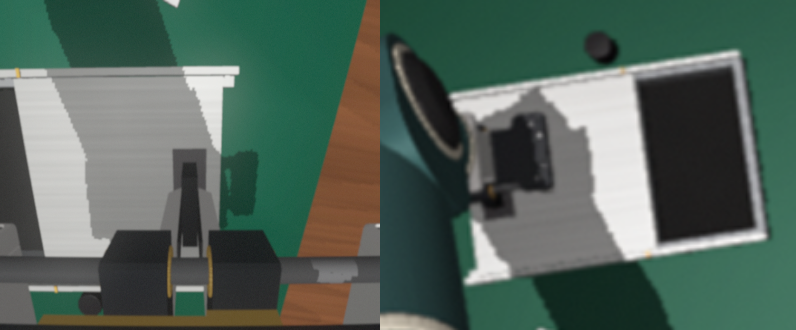

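The gate's rear edge is slightly short of the brass marks: in the top half, edge (633,78)–(657,243) against marks (621,70) and (647,253). I'll compute the shortfall.

```bash
python3 - <<'E'
from h import *
import pickle
W=pickle.load(open('w5.pkl','rb'));T=pickle.load(open('t2.pkl','rb'))
fw=lambda u,v:(u*800/380/1.5625,v*600/330/1.5625)
ft=lambda u,v:((120+(u-380)*240/416)/1.5625,(190+v*190/330)/1.5625)
r=R.from_euler('z',.155).as_matrix()
for c,f,pts in [(W,fw,[(17,72,.054),(56,289,.054),(14,80,.05),(43,283,.05)]),(T,ft,[(621,70,.054),(647,253,.054),(633,78,.05),(657,243,.05)])]:
    for u,v,z in pts: print((r.T@atz(c,f(u,v),z)).round(4))
E
```

```text
[0.469  0.1355 0.054 ]
[0.6537 0.1359 0.054 ]
[0.4742 0.1287 0.05  ]
[0.6507 0.12   0.05  ]
[0.6516 0.1407 0.054 ]
[0.4683 0.1397 0.054 ]
[0.6427 0.1306 0.05  ]
[0.4768 0.1293 0.05  ]
```

>>> {"method": "step_arm", "body": {
  "jaw": [0, 0, 0, 40, 40, 40, 40, 40],
  "dp": [
    [0, 0.005, 0],
    [0, 0.004, 0],
    [0, 0, 0],
    [0, 0, 0],
    [0, 0, 0],
    [0, 0, -0.04],
    [0, 0, -0.06],
    [0, 0, -0.04]
  ],
  "twist": [0, 0, 0, 0, 0, 0, 0, 0]
}}

```text
clock: 16.8
tcp_pos: [0.5121, 0.3693, 0.2046]
ee_rot: [-0.232, 3.131, 0.002]
force: [-0.6, -0.5, -0.3]
gripper_width: 0.399
grip_force: 0.0
```

```bash
python3 w.py t3 top;  python3 -c "
import cv2,numpy as np
b=cv2.imread('pics/t3.png')[190:380,120:660]
cv2.imwrite('pics/m3.png',cv2.resize(b,(800,281)))"
```

```text
16.85 [0.51355522 0.37025708 0.2092892 ] yaw y 1.7187421068277693 [-0.97  0.45  0.4   1.61 -0.19  1.12  1.2 ] 0.3986105049105583 [2.  0.9 5.8]
```

View pics/m3.png

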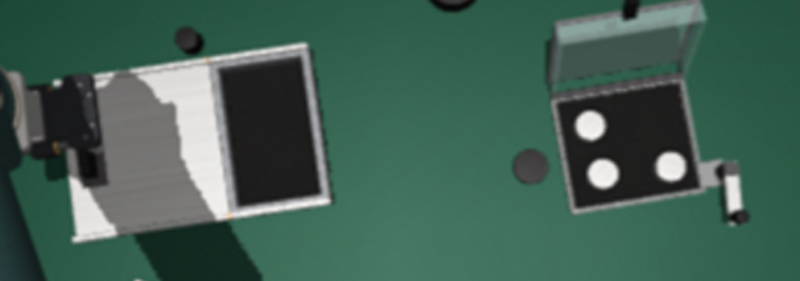

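The gate's rear edge is now at the marks with the cell uncovered. The billets sit at (590,125), (603,174) and (671,167) in this crop. Next I'll detect the blobs.

```bash
cat > bl.py <<'E'
import sys
from h import *
cn=sys.argv[1]; z=float(sys.argv[2]); reg=sys.argv[3]
c=cam(cn); im=c['pixels'].astype(int)
m=((im.min(2)>150)&(im.max(2)-im.min(2)<40)).astype(np.uint8)
n,l,st,ce=cv2.connectedComponentsWithStats(m)
p,r=tool(); Rc=R.from_euler('z',.155).as_matrix()
O=np.array([.528,-.258,0]) if reg=='case' else np.array([.540,.166,0])
print('tcp',p.round(4),'tcp in',reg,(Rc.T@(p-O)).round(4),'t',ctrl.state()['clock'])
for i in range(1,n):
    x=atz(c,ce[i],z); q=Rc.T@(x-O)
    if 40<st[i,4]<4000 and abs(q[0])<.09 and abs(q[1])<.1: print('area',st[i,4],st[i,2:4],'px',ce[i].round(1),'world',x.round(4),'frame',q.round(4),'tool',r.inv().apply(x-p).round(4))
E
python3 bl.py top .028 case
```

```text
tcp [0.5133 0.3702 0.2065] tcp in case [0.0824 0.6229 0.2065] t 16.9
area 118 [12 12] px [331.5 175.5] world [ 0.5506 -0.2081  0.028 ] frame [0.03   0.0458 0.028 ] tool [ 0.0495 -0.5781  0.1761]
area 120 [12 12] px [366.3 193.3] world [ 0.5023 -0.3016  0.028 ] frame [-0.0321 -0.0391  0.028 ] tool [ 0.111  -0.6635  0.1754]
area 125 [13 12] px [336.9 196.4] world [ 0.4936 -0.222   0.028 ] frame [-0.0284  0.0409  0.028 ] tool [ 0.1079 -0.5834  0.1757]
area 56 [ 8 10] px [382.1 196.6] world [ 0.4934 -0.344   0.028 ] frame [-0.0475 -0.0796  0.028 ] tool [ 0.1261 -0.7041  0.1751]
```

>>> {"method": "step_arm", "body": {
  "jaw": [70, 70, 70, 70, 70, 70, 70, 70],
  "dp": [
    [0.0108, -0.0585, 0],
    [0.0108, -0.0585, 0],
    [0.0108, -0.0585, 0],
    [0.0108, -0.0585, 0],
    [0.0108, -0.0585, 0],
    [0.0108, -0.0585, 0],
    [0.0108, -0.0585, 0],
    [0.0108, -0.0585, 0]
  ],
  "twist": [0, 0, 0, 0, 0, 0, 0, 0],
  "grip_force": 25
}}

```text
clock: 17.9
tcp_pos: [0.4948, -0.1082, 0.2015]
ee_rot: [-0.233, 3.133, 0.0]
force: [1.8, -0.2, 0.5]
gripper_width: 0.702
grip_force: 0.0
```

>>> {"method": "step_arm", "body": {
  "jaw": [70, 70, 70, 70, 70],
  "dp": [
    [0.0108, -0.0585, 0],
    [0.0108, -0.0585, 0],
    [0, 0, 0.05],
    [0, 0, 0],
    [0, 0, 0]
  ],
  "twist": [0, 0, 0, 0, 0]
}}

```text
clock: 18.52
tcp_pos: [0.4916, -0.225, 0.1528]
ee_rot: [-0.234, 3.133, -0.0]
force: [1.1, 0.3, 1.3]
gripper_width: 0.701
grip_force: 0.0
```

```bash
python3 bl.py wrist .028 case;  python3 bl.py top .028 case
```

```text
tcp [ 0.492  -0.225   0.1531] tcp in case [-0.0305  0.0381  0.1531] t 18.575
area 1094 [ 79 111] px [153.5 177. ] world [ 0.4997 -0.333   0.028 ] frame [-0.0395 -0.0698  0.028 ] tool [ 0.0086 -0.1079  0.1252]
area 719 [31 30] px [180.  184.4] world [ 0.5036 -0.3047  0.028 ] frame [-0.0313 -0.0424  0.028 ] tool [ 0.0006 -0.0804  0.1252]
area 699 [30 30] px [254.8 187.3] world [ 0.495  -0.2259  0.028 ] frame [-0.0277  0.0368  0.028 ] tool [-0.0027 -0.0012  0.1251]
area 236 [56 43] px [279.4 248.4] world [ 0.5613 -0.1879  0.028 ] frame [0.0438 0.0641 0.028 ] tool [-0.0739  0.0265  0.1252]
area 605 [29 27] px [259.9 237.8] world [ 0.5517 -0.2116  0.028 ] frame [0.0306 0.0421 0.028 ] tool [-0.0609  0.0044  0.1252]
tcp [ 0.4921 -0.225   0.1532] tcp in case [-0.0304  0.0381  0.1532] t 18.625
```

>>> {"method": "step_arm", "body": {
  "jaw": [48, 48, 48, 48, 48, 0, 0, 0],
  "dp": [
    [-0.002, -0.001, 0],
    [0, 0, 0.05],
    [0, 0, 0.05],
    [0, 0, 0.041],
    [0, 0, 0],
    [0, 0, 0],
    [0, 0, 0],
    [0, 0, 0]
  ],
  "twist": [0, 0, 0, 0, 0, 0, 0, 0],
  "grip_force": 25
}}

```text
clock: 19.62
tcp_pos: [0.4945, -0.2265, 0.0125]
ee_rot: [-0.233, 3.13, -0.001]
force: [-0.4, 0.9, 10.9]
gripper_width: 0.355
grip_force: 25.0
```

>>> {"method": "step_arm", "body": {
  "jaw": [0, 0, 0, 0],
  "dp": [
    [0, 0, 0],
    [0, 0, -0.03],
    [0, 0, -0.06],
    [0, 0, -0.06]
  ],
  "twist": [0, 0, 0, 0]
}}

```text
clock: 20.12
tcp_pos: [0.4931, -0.2261, 0.1634]
ee_rot: [-0.232, 3.132, -0.0]
force: [0.1, 1.0, -1.1]
gripper_width: 0.356
grip_force: 25.0
```

>>> {"method": "step_arm", "body": {
  "jaw": [0, 0, 0, 0, 0, 0, 0, 0],
  "dp": [
    [-0.0086, 0.0543, 0],
    [-0.0086, 0.0543, 0],
    [-0.0086, 0.0543, 0],
    [-0.0086, 0.0543, 0],
    [-0.0086, 0.0543, 0],
    [-0.0086, 0.0543, 0],
    [-0.0086, 0.0543, 0],
    [0, 0, 0]
  ],
  "twist": [0, 0, 0, 0, 0, 0, 0, 0]
}}

```text
clock: 21.12
tcp_pos: [0.4963, 0.163, 0.1615]
ee_rot: [-0.242, 3.131, 0.002]
force: [-0.6, -0.5, -1.3]
gripper_width: 0.357
grip_force: 25.0
```

>>> {"method": "step_arm", "body": {
  "jaw": [0, 0, 0, 0],
  "dp": [
    [0, 0, 0.05],
    [0, 0, 0.05],
    [0, 0, 0.035],
    [0, 0, 0]
  ],
  "twist": [0, 0, 0, 0]
}}

```text
clock: 21.62
tcp_pos: [0.4958, 0.1575, 0.0249]
ee_rot: [0.231, -3.131, 0.002]
force: [0.6, -0.7, -1.0]
gripper_width: 0.355
grip_force: 25.0
```

>>> {"method": "step_arm", "body": {
  "jaw": [0, 0, 50, 50, 50, 50, 50, 50],
  "dp": [
    [0, 0, 0.004],
    [0, 0, 0.0035],
    [0, 0, 0],
    [0, 0, 0],
    [0, 0, -0.03],
    [0, 0, -0.06],
    [0, 0, -0.05],
    [0, 0, 0]
  ],
  "twist": [0, 0, 0, 0, 0, 0, 0, 0]
}}

```text
clock: 22.62
tcp_pos: [0.4984, 0.1594, 0.1618]
ee_rot: [-0.232, 3.128, 0.004]
force: [-0.1, -0.2, -1.1]
gripper_width: 0.5
grip_force: 0.0
```

```bash
python3 w.py w6; python3 bl.py wrist .032 box;
```

```text
22.675 [0.49735791 0.15918553 0.15970803] yaw y 1.719300853631716 [-0.83  0.32  0.56  1.93 -0.21  0.94  1.54] 0.5039394268220387 [-0.6  0.2 -0.4]
tcp [0.4966 0.159  0.1584] tcp in box [-0.0439 -0.0003  0.1584] t 22.725
area 97 [16 14] px [248.4 176.8] world [0.4914 0.1503 0.032 ] frame [-0.0504 -0.008   0.032 ] tool [ 0.0065 -0.0079  0.1264]
```

View pics/w6.png

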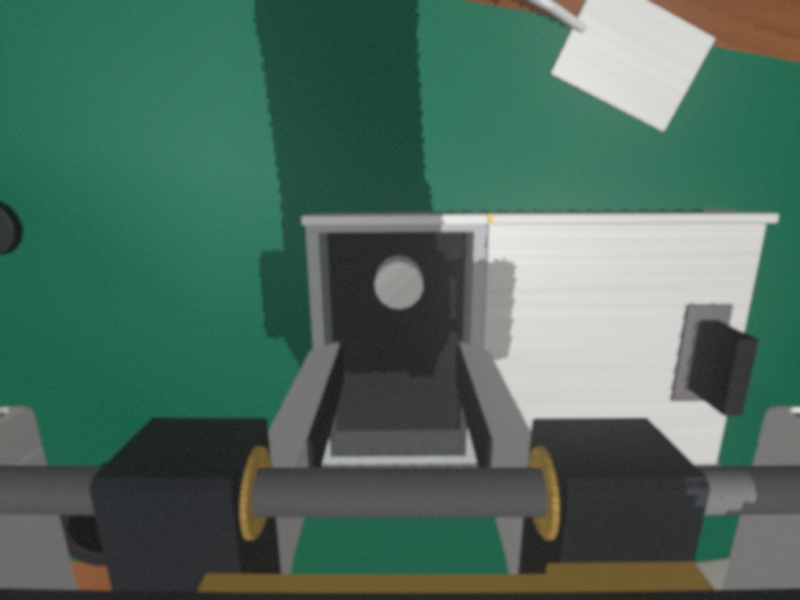

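The first billet lies flat in the cell at (399,285), with the gate edge at the brass mark (490,218). On to the next billet.

>>> {"method": "step_arm", "body": {
  "jaw": [48, 48, 48, 48, 48, 48, 48, 48],
  "dp": [
    [0, -0.0534, 0],
    [0, -0.0534, 0],
    [0, -0.0534, 0],
    [0, -0.0534, 0],
    [0, -0.0534, 0],
    [0, -0.0534, 0],
    [0.001, -0.0534, 0],
    [0, 0, 0]
  ],
  "twist": [0, 0, 0, 0, 0, 0, 0, 0]
}}

```text
clock: 23.72
tcp_pos: [0.5494, -0.2156, 0.1568]
ee_rot: [0.223, -3.131, 0.003]
force: [-0.2, 0.4, -0.5]
gripper_width: 0.478
grip_force: 0.0
```

>>> {"method": "step_arm", "body": {
  "jaw": [70, 70],
  "dp": [
    [0, 0, 0],
    [0, 0, 0]
  ],
  "twist": [0, 0]
}}

```text
clock: 23.98
tcp_pos: [0.5509, -0.2098, 0.1576]
ee_rot: [0.235, -3.132, -0.001]
force: [-0.1, 0.7, 0.4]
gripper_width: 0.657
grip_force: 0.0
```

```bash
python3 bl.py wrist .028 case
```

```text
tcp [ 0.551  -0.2099  0.1579] tcp in case [0.0301 0.044  0.1579] t 24.025
area 1812 [156 129] px [166.7 116.9] world [ 0.4956 -0.3096  0.028 ] frame [-0.0399 -0.046   0.028 ] tool [ 0.0696 -0.0905  0.1298]
area 933 [34 35] px [171.2 126. ] world [ 0.504  -0.3044  0.028 ] frame [-0.0309 -0.0421  0.028 ] tool [ 0.0605 -0.0865  0.1298]
area 684 [30 29] px [254.2 184. ] world [ 0.5519 -0.2116  0.028 ] frame [0.0308 0.0422 0.028 ] tool [-0.0007 -0.0019  0.1299]
```

>>> {"method": "step_arm", "body": {
  "jaw": [46, 46, 46, 46, 46, 0, 0, 0],
  "dp": [
    [-0.001, -0.002, 0],
    [0, 0, 0.05],
    [0, 0, 0.055],
    [0, 0, 0.041],
    [0, 0, 0],
    [0, 0, 0],
    [0, 0, 0],
    [0, 0, 0]
  ],
  "twist": [0, 0, 0, 0, 0, 0, 0, 0],
  "grip_force": 25
}}

```text
clock: 25.02
tcp_pos: [0.5533, -0.2132, 0.0139]
ee_rot: [-0.233, 3.13, -0.001]
force: [-0.6, 1.4, 9.0]
gripper_width: 0.355
grip_force: 25.0
```

>>> {"method": "step_arm", "body": {
  "jaw": [0, 0, 0, 0, 0],
  "dp": [
    [0, 0, 0],
    [0, 0, -0.03],
    [0, 0, -0.06],
    [0, 0, -0.06],
    [0, 0, 0]
  ],
  "twist": [0, 0, 0, 0, 0]
}}

```text
clock: 25.65
tcp_pos: [0.5542, -0.2139, 0.1671]
ee_rot: [-0.232, 3.126, -0.003]
force: [-0.2, -0.5, -2.5]
gripper_width: 0.359
grip_force: 25.0
```

>>> {"method": "step_arm", "body": {
  "jaw": [0, 0, 0, 0, 0, 0, 0, 0],
  "dp": [
    [-0.0064, 0.054, 0],
    [-0.0064, 0.054, 0],
    [-0.0064, 0.054, 0],
    [-0.0064, 0.054, 0],
    [-0.0064, 0.054, 0],
    [-0.0064, 0.054, 0],
    [-0.0064, 0.054, 0],
    [0, 0, 0]
  ],
  "twist": [0, 0, 0, 0, 0, 0, 0, 0]
}}

```text
clock: 26.65
tcp_pos: [0.5395, 0.172, 0.1612]
ee_rot: [0.243, -3.131, -0.001]
force: [0.3, -1.1, -1.5]
gripper_width: 0.357
grip_force: 25.0
```

>>> {"method": "step_arm", "body": {
  "jaw": [0, 0, 0, 0, 0],
  "dp": [
    [0, 0, 0],
    [0, 0, 0.05],
    [0, 0, 0.05],
    [0, 0, 0.04],
    [0, 0, 0]
  ],
  "twist": [0, 0, 0, 0, 0]
}}

```text
clock: 27.28
tcp_pos: [0.5393, 0.1654, 0.0203]
ee_rot: [0.229, -3.129, 0.003]
force: [-0.2, -0.4, -1.7]
gripper_width: 0.356
grip_force: 25.0
```

>>> {"method": "step_arm", "body": {
  "jaw": [0, 50, 50, 50, 50, 50, 50],
  "dp": [
    [0, 0, 0.0025],
    [0, 0, 0],
    [0, 0, 0],
    [0, 0, -0.03],
    [0, 0, -0.06],
    [0, 0, -0.05],
    [0, 0, 0]
  ],
  "twist": [0, 0, 0, 0, 0, 0, 0]
}}

```text
clock: 28.15
tcp_pos: [0.5425, 0.1681, 0.1639]
ee_rot: [-0.232, 3.127, 0.004]
force: [-1.4, -0.3, 0.3]
gripper_width: 0.502
grip_force: 0.0
```

```bash
python3 bl.py top .028 case; python3 bl.py top .032 box; python3 bl.py wrist .032 box
```

```text
tcp [0.5414 0.168  0.1616] tcp in case [0.079  0.4188 0.1616] t 28.2
area 121 [12 12] px [366.3 193.3] world [ 0.5023 -0.3015  0.028 ] frame [-0.0321 -0.039   0.028 ] tool [ 0.1087 -0.4588  0.1325]
area 61 [ 8 10] px [382.3 196.5] world [ 0.4937 -0.3443  0.028 ] frame [-0.0472 -0.08    0.028 ] tool [ 0.1234 -0.4999  0.1324]
tcp [0.5407 0.1678 0.1602] tcp in box [0.0009 0.0017 0.1602] t 28.25
tcp [0.5403 0.1676 0.1594] tcp in box [0.0005 0.0016 0.1594] t 28.3
area 352 [25 25] px [249.2 138.8] world [0.4949 0.154  0.032 ] frame [-0.0464 -0.0049  0.032 ] tool [ 0.0468 -0.0068  0.1274]
area 63 [15 13] px [248.2 177. ] world [0.5348 0.1586 0.032 ] frame [-0.0063 -0.0065  0.032 ] tool [ 0.0067 -0.0081  0.1274]
```

>>> {"method": "step_arm", "body": {
  "jaw": [48, 48, 48, 48, 48, 48, 48, 48],
  "dp": [
    [0.0133, -0.0575, 0],
    [0.0133, -0.0575, 0],
    [0.0133, -0.0575, 0],
    [0.0133, -0.0575, 0],
    [0.0133, -0.0575, 0],
    [0.0133, -0.0575, 0],
    [0.0133, -0.0575, 0],
    [0.0133, -0.0575, 0]
  ],
  "twist": [0, 0, 0, 0, 0, 0, 0, 0]
}}

```text
clock: 29.3
tcp_pos: [0.5025, -0.3047, 0.1585]
ee_rot: [0.233, -3.131, -0.001]
force: [1.3, 0.7, 0.3]
gripper_width: 0.481
grip_force: 0.0
```

>>> {"method": "step_arm", "body": {
  "jaw": [70, 70, 70],
  "dp": [
    [0, 0, 0],
    [0, 0, 0],
    [0, 0, 0]
  ],
  "twist": [0, 0, 0]
}}

```text
clock: 29.68
tcp_pos: [0.5038, -0.3017, 0.1592]
ee_rot: [0.236, -3.132, -0.001]
force: [-0.2, 1.0, -0.6]
gripper_width: 0.699
grip_force: 0.0
```

```bash
python3 bl.py wrist .028 case
```

```text
tcp [ 0.5038 -0.3017  0.1594] tcp in case [-0.0307 -0.0395  0.1594] t 29.725
area 704 [29 30] px [252.9 182.4] world [ 0.5035 -0.305   0.028 ] frame [-0.0315 -0.0427  0.028 ] tool [ 0.0007 -0.0033  0.1314]
area 370 [12 92] px [355.2 212.7] world [ 0.5209 -0.1873  0.028 ] frame [0.0039 0.071  0.028 ] tool [-0.0341  0.1105  0.1315]
area 196 [85  4] px [267.1 259.8] world [ 0.5928 -0.275   0.028 ] frame [ 0.0614 -0.0268  0.028 ] tool [-0.0921  0.013   0.1314]
```

>>> {"method": "step_arm", "body": {
  "jaw": [46, 46, 46, 46, 46, 0, 0, 0],
  "dp": [
    [0, -0.003, 0],
    [0, 0, 0.05],
    [0, 0, 0.055],
    [0, 0, 0.042],
    [0, 0, 0],
    [0, 0, 0],
    [0, 0, 0],
    [0, 0, 0]
  ],
  "twist": [0, 0, 0, 0, 0, 0, 0, 0],
  "grip_force": 25
}}

```text
clock: 30.72
tcp_pos: [0.5049, -0.3065, 0.0144]
ee_rot: [-0.233, 3.131, -0.002]
force: [-0.2, 1.4, 10.7]
gripper_width: 0.355
grip_force: 25.0
```

>>> {"method": "step_arm", "body": {
  "jaw": [0, 0, 0, 0, 0],
  "dp": [
    [0, 0, 0],
    [0, 0, -0.03],
    [0, 0, -0.06],
    [0, 0, -0.06],
    [0, 0, 0]
  ],
  "twist": [0, 0, 0, 0, 0]
}}

```text
clock: 31.35
tcp_pos: [0.5056, -0.3074, 0.1675]
ee_rot: [-0.232, 3.126, -0.005]
force: [-0.0, -0.3, -2.4]
gripper_width: 0.36
grip_force: 25.0
```

>>> {"method": "step_arm", "body": {
  "jaw": [0, 0, 0, 0, 0, 0, 0, 0],
  "dp": [
    [-0.0169, 0.0514, 0],
    [-0.0169, 0.0514, 0],
    [-0.0169, 0.0514, 0],
    [-0.0169, 0.0514, 0],
    [-0.0169, 0.0514, 0],
    [-0.0169, 0.0514, 0],
    [-0.0169, 0.0514, 0],
    [-0.0169, 0.0514, 0]
  ],
  "twist": [0, 0, 0, 0, 0, 0, 0, 0]
}}

```text
clock: 32.35
tcp_pos: [0.5765, 0.1224, 0.1622]
ee_rot: [0.233, -3.133, -0.0]
force: [0.8, -0.1, -2.0]
gripper_width: 0.352
grip_force: 25.0
```

>>> {"method": "step_arm", "body": {
  "jaw": [0, 0, 0, 0, 0, 0, 0],
  "dp": [
    [-0.0165, 0.0514, 0],
    [0, 0, 0],
    [0, 0, 0],
    [0, 0, 0.05],
    [0, 0, 0.05],
    [0, 0, 0.04],
    [0, 0, 0]
  ],
  "twist": [0, 0, 0, 0, 0, 0, 0]
}}

```text
clock: 33.22
tcp_pos: [0.584, 0.1717, 0.0207]
ee_rot: [0.229, -3.129, 0.003]
force: [0.5, 0.1, -1.8]
gripper_width: 0.356
grip_force: 25.0
```

>>> {"method": "step_arm", "body": {
  "jaw": [0, 50, 50, 50, 50, 50, 50],
  "dp": [
    [0, 0, 0.0025],
    [0, 0, 0],
    [0, 0, 0],
    [0, 0, -0.03],
    [0, 0, -0.06],
    [0, 0, -0.06],
    [0, 0, 0]
  ],
  "twist": [0, 0, 0, 0, 0, 0, 0]
}}

```text
clock: 34.1
tcp_pos: [0.5877, 0.1743, 0.1753]
ee_rot: [-0.232, 3.126, 0.004]
force: [0.3, -0.2, -0.7]
gripper_width: 0.498
grip_force: 0.0
```

>>> {"method": "step_arm", "body": {
  "jaw": [50, 50, 50, 50, 50, 50],
  "dp": [
    [0.01, 0.052, 0],
    [0.01, 0.052, 0],
    [0.01, 0.052, 0],
    [0.01, 0.05, 0],
    [0, 0, 0],
    [0, 0, 0]
  ],
  "twist": [0, 0, 0, 0, 0, 0]
}}

```text
clock: 34.85
tcp_pos: [0.5157, 0.3709, 0.17]
ee_rot: [0.232, -3.133, 0.001]
force: [-0.1, 0.2, 0.1]
gripper_width: 0.502
grip_force: 0.0
```

```bash
python3 bl.py top .032 box; python3 w.py t4 top; python3 -c "
import cv2,numpy as np
b=cv2.imread('pics/t4.png')[190:380,120:660]
cv2.imwrite('pics/m4.png',cv2.resize(b,(800,281)))"
```

```text
tcp [0.516  0.3703 0.1701] tcp in box [0.0079 0.2056 0.1701] t 34.9
area 1956 [84 78] px [168.8 178.9] world [0.5396 0.2337 0.032 ] frame [0.01   0.0669 0.032 ] tool [-0.0033 -0.1386  0.1382]
area 115 [12 12] px [190.3 162.1] world [0.5857 0.1761 0.032 ] frame [0.0467 0.0029 0.032 ] tool [-0.0405 -0.2023  0.1382]
area 120 [12 12] px [192.5 178.5] world [0.5408 0.1695 0.032 ] frame [0.0014 0.0033 0.032 ] tool [ 0.0049 -0.2023  0.1382]
area 123 [13 12] px [195.3 194.5] world [0.4971 0.1612 0.032 ] frame [-0.0431  0.0019  0.032 ] tool [ 0.0493 -0.2041  0.1382]
34.95 [0.51615955 0.37024252 0.1701755 ] yaw y 1.71723773831888 [-1.09  0.53  0.58  1.64 -0.32  1.07  1.3 ] 0.49333384789611634 [ 0.3 -0.1 -0.9]
```

View pics/m4.png

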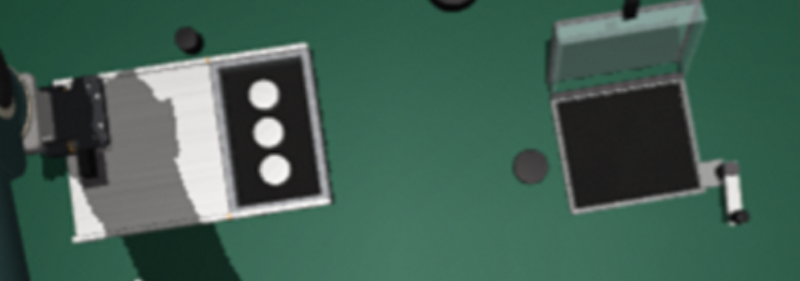

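All three billets stand side by side in the cell at (264,94), (268,132) and (274,169), and the case is empty. Now I'll close the gate.

>>> {"method": "step_arm", "body": {
  "jaw": [50, 50, 50, 50, 0, 0, 0, 0],
  "dp": [
    [0, 0, 0.04],
    [0, 0, 0.04],
    [0, 0, 0.027],
    [0, 0, 0],
    [0, 0, 0],
    [0, 0, 0],
    [0, 0, 0],
    [0, 0, 0]
  ],
  "twist": [0, 0, 0, 0, 0, 0, 0, 0],
  "grip_force": 40
}}

```text
clock: 35.95
tcp_pos: [0.516, 0.3708, 0.0638]
ee_rot: [-0.232, 3.133, -0.001]
force: [-2.3, -2.6, 4.8]
gripper_width: 0.126
grip_force: 40.0
```

>>> {"method": "step_arm", "body": {
  "jaw": [0, 0, 0, 0, 0, 0, 0, 0],
  "dp": [
    [0, 0, 0],
    [0, -0.012, 0],
    [0, -0.017, 0],
    [0, -0.017, 0],
    [0, -0.017, 0],
    [0, -0.017, 0],
    [0, -0.016, 0],
    [0, 0, 0]
  ],
  "twist": [0, 0, 0, 0, 0, 0, 0, 0]
}}

```text
clock: 36.95
tcp_pos: [0.5308, 0.2759, 0.0638]
ee_rot: [-0.231, 3.131, 0.0]
force: [5.3, -4.3, 0.6]
gripper_width: 0.125
grip_force: 40.0
```

>>> {"method": "step_arm", "body": {
  "jaw": [0, 0, 0, 0],
  "dp": [
    [0, -0.004, 0],
    [0, -0.004, 0],
    [0, -0.003, 0],
    [0, 0, 0]
  ],
  "twist": [0, 0, 0, 0]
}}

```text
clock: 37.45
tcp_pos: [0.5321, 0.2673, 0.0638]
ee_rot: [-0.234, 3.131, 0.003]
force: [4.3, 6.9, -2.0]
gripper_width: 0.128
grip_force: 40.0
```

>>> {"method": "step_arm", "body": {
  "jaw": [0, 0, 0, 0],
  "dp": [
    [0, -0.003, 0],
    [0, -0.003, 0],
    [0, -0.003, 0],
    [0, 0, 0]
  ],
  "twist": [0, 0, 0, 0]
}}

```text
clock: 37.95
tcp_pos: [0.5335, 0.2585, 0.0638]
ee_rot: [-0.234, 3.13, 0.003]
force: [5.4, 6.6, -2.1]
gripper_width: 0.124
grip_force: 40.0
```

>>> {"method": "step_arm", "body": {
  "jaw": [0, 0, 0],
  "dp": [
    [0, -0.002, 0],
    [0, -0.002, 0],
    [0, 0, 0]
  ],
  "twist": [0, 0, 0]
}}

```text
clock: 38.33
tcp_pos: [0.5337, 0.2574, 0.0638]
ee_rot: [-0.238, 3.13, 0.007]
force: [5.3, 21.1, -6.5]
gripper_width: 0.123
grip_force: 40.0
```

The gate has hit its home stop. I'll release it and go behind the cover with shut fingers.

>>> {"method": "step_arm", "body": {
  "jaw": [40, 40, 40, 40, 40, 0, 0, 0],
  "dp": [
    [0, 0, 0],
    [0, 0, 0],
    [0, 0, -0.05],
    [0, 0, -0.06],
    [0, 0, -0.046],
    [-0.0125, -0.0565, 0],
    [-0.0125, -0.0565, 0],
    [-0.0125, -0.0565, 0]
  ],
  "twist": [0, 0, 0, 0, 0, 0, 0, 0],
  "grip_force": 15
}}

```text
clock: 39.33
tcp_pos: [0.5957, 0.0889, 0.2194]
ee_rot: [-0.233, 3.133, 0.0]
force: [0.6, 1.5, -0.1]
gripper_width: 0.116
grip_force: 0.0
```

>>> {"method": "step_arm", "body": {
  "jaw": [0, 0, 0, 0, 0, 0, 0, 0],
  "dp": [
    [-0.0125, -0.0565, 0],
    [-0.0125, -0.0565, 0],
    [-0.0125, -0.0565, 0],
    [-0.0125, -0.0565, 0],
    [-0.0125, -0.0565, 0],
    [-0.0125, -0.0565, 0],
    [0, 0, 0],
    [0, 0, 0]
  ],
  "twist": [0, 0, 0, 0, 0, 0, 0, 0]
}}

```text
clock: 40.33
tcp_pos: [0.7194, -0.2333, 0.2188]
ee_rot: [0.232, -3.132, -0.0]
force: [-0.1, 0.6, 0.2]
gripper_width: 0.007
grip_force: 0.0
```

```bash
python3 - <<'E'
from h import *
p,r=tool();Rc=R.from_euler('z',.155).as_matrix()
print(p,Rc.T@(p-np.array([.528,-.258,0])), r.as_euler('xyz'),ctrl.state()['q'].round(2))
c=cam('top');b=cv2.resize(c['pixels'][:,:,::-1],(800,600),interpolation=cv2.INTER_CUBIC)[150:380,120:660]
cv2.imwrite('pics/m5.png',cv2.resize(b,(800,341)))
E
```

```text
[ 0.71935558 -0.23332022  0.21879885] [ 0.19287158 -0.00515759  0.21879885] [ 3.14125675e+00 -6.37284463e-04 -2.99384840e+00] [-0.09  0.73  0.65  1.22 -0.43  1.32  2.26]
```

View pics/m5.png

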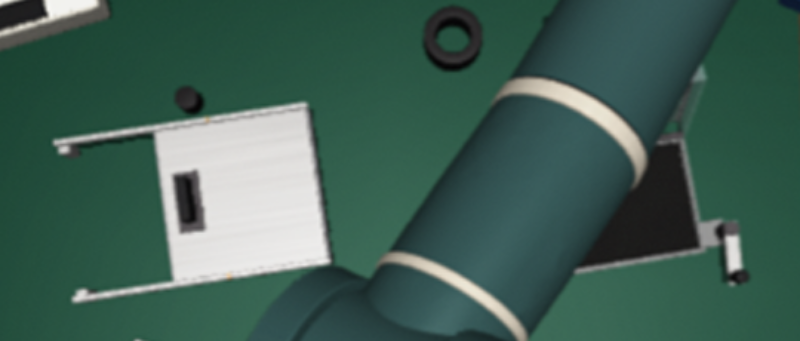

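The gate is home, with no gap at the end wall; the arm is behind the open cover. Now I'll lower and push the cover shut.

>>> {"method": "step_arm", "body": {
  "jaw": [0, 0, 0, 0, 0, 0],
  "dp": [
    [0, 0.005, 0.03],
    [0, 0, 0.03],
    [0, 0, 0.028],
    [0.02, 0, 0],
    [0.02, 0, 0],
    [0, 0, 0]
  ],
  "twist": [0, 0, 0, 0, 0, 0]
}}

```text
clock: 41.12
tcp_pos: [0.6791, -0.2331, 0.132]
ee_rot: [-0.234, 3.132, 0.001]
force: [0.1, 0.3, 0.4]
gripper_width: 0.007
grip_force: 0.0
```

>>> {"method": "step_arm", "body": {
  "jaw": [0, 0, 0, 0, 0, 0],
  "dp": [
    [0.015, 0, 0],
    [0.015, 0, 0],
    [0.015, 0, 0],
    [0.015, 0, 0],
    [0.013, 0, 0],
    [0, 0, 0]
  ],
  "twist": [0, 0, 0, 0, 0, 0]
}}

```text
clock: 41.88
tcp_pos: [0.6063, -0.2451, 0.1313]
ee_rot: [0.232, -3.132, -0.001]
force: [0.1, 0.7, -0.8]
gripper_width: 0.005
grip_force: 0.0
```

```bash
cat > lid.py <<'E'
from h import *
import sys
Rc=R.from_euler('z',.155).as_matrix(); O=np.array([.528,-.258,0])
C={n:cam(n) for n in sys.argv[1:]}
for th in np.arange(0,2.25,.1):
    P=[]
    for rr in [.144,.148,.152,.156,.160,.164,.168,.172]:   # along tab
        P.append(O+Rc@np.array([.07-rr*np.cos(th)+.017*np.sin(th),0,.014+rr*np.sin(th)+.017*np.cos(th)]))
    o=[]
    for n,c in C.items():
        uv=proj(c,P).round().astype(int); v=[c['pixels'][y,x].astype(int) if 0<=x<512 and 0<=y<384 else np.array([999]*3) for x,y in uv]
        o.append((n,uv[4].tolist(),int(np.mean(v)),int(max(np.max(a) for a in v)), int(np.mean([a.max()-a.min() for a in v]))))
    print(round(th,2),o)
E
python3 lid.py side
```

```text
0.0 [('side', [284, 303], 103, 158, 34)]
0.1 [('side', [286, 296], 92, 155, 8)]
0.2 [('side', [288, 288], 68, 72, 2)]
0.3 [('side', [291, 280], 44, 48, 1)]
0.4 [('side', [294, 272], 49, 66, 1)]
0.5 [('side', [298, 264], 95, 112, 4)]
0.6 [('side', [303, 256], 66, 105, 33)]
0.7 [('side', [308, 248], 84, 117, 69)]
0.8 [('side', [314, 240], 102, 144, 56)]
0.9 [('side', [320, 233], 125, 144, 39)]
1.0 [('side', [326, 226], 119, 134, 32)]
1.1 [('side', [332, 219], 118, 144, 41)]
1.2 [('side', [339, 214], 178, 192, 15)]
1.3 [('side', [345, 209], 72, 158, 6)]
1.4 [('side', [352, 204], 46, 82, 1)]
1.5 [('side', [358, 201], 140, 150, 1)]
1.6 [('side', [364, 198], 165, 168, 2)]
1.7 [('side', [369, 197], 144, 163, 24)]
1.8 [('side', [375, 196], 109, 157, 71)]
1.9 [('side', [379, 195], 111, 159, 76)]
2.0 [('side', [384, 196], 119, 160, 58)]
2.1 [('side', [388, 198], 144, 165, 29)]
2.2 [('side', [391, 200], 135, 165, 42)]
```

>>> {"method": "step_arm", "body": {
  "jaw": [0, 0, 0, 0, 0, 0, 0],
  "dp": [
    [0.0166, 0, 0.001],
    [0.0166, 0, 0.0026],
    [0.0113, 0, 0.004],
    [0.0114, 0, 0.0044],
    [0.0105, 0, 0.006],
    [0.0105, 0, 0.0065],
    [0, 0, 0]
  ],
  "twist": [0, 0, 0, 0, 0, 0, 0]
}}

```text
clock: 42.8
tcp_pos: [0.5299, -0.2566, 0.1061]
ee_rot: [0.231, -3.132, -0.001]
force: [0.8, 0.8, 0.9]
gripper_width: 0.002
grip_force: 0.0
```

>>> {"method": "step_arm", "body": {
  "jaw": [0, 0, 0, 0, 0],
  "dp": [
    [0.0091, 0, 0.008],
    [0.0091, 0, 0.0083],
    [0.0074, 0, 0.0096],
    [0.0074, 0, 0.0097],
    [0, 0, 0]
  ],
  "twist": [0, 0, 0, 0, 0]
}}

```text
clock: 43.42
tcp_pos: [0.4973, -0.2614, 0.0702]
ee_rot: [0.231, -3.131, -0.001]
force: [-0.4, 0.2, 0.6]
gripper_width: 0.006
grip_force: 0.0
```

```bash
python3 lid.py side | head -9
```

```text
0.0 [('side', [284, 303], 75, 112, 22)]
0.1 [('side', [286, 296], 69, 113, 5)]
0.2 [('side', [288, 288], 42, 48, 1)]
0.3 [('side', [291, 280], 49, 62, 2)]
0.4 [('side', [294, 272], 138, 172, 5)]
0.5 [('side', [298, 264], 186, 201, 10)]
0.6 [('side', [303, 256], 168, 202, 12)]
0.7 [('side', [308, 248], 152, 168, 2)]
0.8 [('side', [314, 240], 145, 174, 3)]
```

>>> {"method": "step_arm", "body": {
  "jaw": [0, 0, 0, 0, 0, 0],
  "dp": [
    [0.0054, 0, 0.0105],
    [0.0054, 0, 0.011],
    [0.002, 0, 0.005],
    [0.002, 0, 0.0045],
    [0, 0, 0],
    [0, 0, 0]
  ],
  "twist": [0, 0, 0, 0, 0, 0]
}}

```text
clock: 44.22
tcp_pos: [0.4838, -0.2636, 0.0402]
ee_rot: [0.233, -3.133, 0.0]
force: [0.3, 0.2, 0.8]
gripper_width: 0.005
grip_force: 0.0
```

>>> {"method": "step_arm", "body": {
  "jaw": [0, 0, 0],
  "dp": [
    [0, 0, 0.001],
    [0, 0, 0.001],
    [0, 0, 0]
  ],
  "twist": [0, 0, 0]
}}

```text
clock: 44.6
tcp_pos: [0.4838, -0.2636, 0.0382]
ee_rot: [-0.232, 3.133, -0.0]
force: [-2.0, 1.2, 3.8]
gripper_width: 0.004
grip_force: 2.1
```

```bash
python3 lid.py side | head -6
```

```text
0.0 [('side', [284, 303], 53, 72, 4)]
0.1 [('side', [286, 296], 116, 141, 6)]
0.2 [('side', [288, 288], 153, 192, 4)]
0.3 [('side', [291, 280], 187, 193, 7)]
0.4 [('side', [294, 272], 184, 200, 5)]
0.5 [('side', [298, 264], 182, 225, 6)]
```

>>> {"method": "step_arm", "body": {
  "jaw": [0, 0, 0],
  "dp": [
    [0, 0, 0.001],
    [0, 0, 0.001],
    [0, 0, 0]
  ],
  "twist": [0, 0, 0]
}}

```text
clock: 45.02
tcp_pos: [0.4839, -0.2638, 0.0376]
ee_rot: [-0.232, 3.132, 0.001]
force: [-10.3, 7.2, 36.8]
gripper_width: 0.006
grip_force: 18.5
```

>>> {"method": "step_arm", "body": {
  "jaw": [0, 0, 0, 0, 0, 0, 0, 0],
  "dp": [
    [0, 0, -0.03],
    [0, 0, -0.06],
    [0, 0, -0.06],
    [0, 0, -0.06],
    [0, 0.06, 0],
    [0, 0.06, 0],
    [0, 0.06, 0],
    [0, 0, 0]
  ],
  "twist": [0, 0, 0, 0, 0, 0, 0, 0]
}}

```text
clock: 46.02
tcp_pos: [0.457, -0.0812, 0.2461]
ee_rot: [-0.243, 3.132, 0.003]
force: [0.2, -1.1, 0.1]
gripper_width: 0.009
grip_force: 0.0
```

```bash
cat >> lid.py <<'E'
# fine fit: tab blob height from two views, compared with the start picture
import pickle
d=pickle.load(open('d0.pkl','rb'))
for n,c in C.items():
    uv=proj(c,[O+Rc@np.array([-.09,0,.031])])[0].round().astype(int)
    for nm,im in [('start',d[n]['pixels']),('now',c['pixels'])]:
        w=im[uv[1]-18:uv[1]+18,uv[0]-18:uv[0]+18].max(2)<70
        k,l,st,ce=cv2.connectedComponentsWithStats(w.astype(np.uint8)); 
        print(n,nm,[(st[i,4],ce[i].round(1).tolist()) for i in range(1,k) if st[i,4]>15])
E
python3 lid.py side top | tail -6; python3 -c "
from h import *
s=ctrl.state();print(s['clock'],s['force'],s['tcp_pos'],s['grip_force'])"
```

```text
2.1 [('side', [388, 198], 114, 163, 78), ('top', [348, 114], 58, 80, 42)]
2.2 [('side', [391, 200], 115, 165, 79), ('top', [346, 110], 57, 79, 42)]
side start [(np.int32(152), [21.3, 18.1])]
side now [(np.int32(145), [21.0, 18.4])]
top start [(np.int32(84), [16.5, 16.7])]
top now [(np.int32(36), [5.8, 5.0]), (np.int32(83), [16.5, 16.7])]
46.125 [0.3605746  0.12898711 0.09734697] [ 0.45731728 -0.08522994  0.24626863] 0.0
```

```bash
python3 -c "
from bench import ctrl
print(ctrl.finish_job())"
```

```text
the job is handed in; nothing more can be done
None
```

I handed the job in with all three billets side by side in the gate box's empty cell, the gate pushed to its home stop, and the cover shut; no verdict came back.

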